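Fit the blue cartridge fuse in the bench fuse holder

TASK

Take the blue fuse from the wooden rack and fit it in the empty fuse holder: first push one end of it against the brass spring contact so that the plate gives about a centimetre, with the other end still above the copper clip; then press that other end down between the two clip jaws until it snaps in and the fuse lies level, and let go. Leave the red fuse in the rack.

Things in the scene. Friction and masses are not known exactly. Their poses are not given: they have to be found in the camera images.
- fuse_blue: Blue cartridge fuse: cylinder 22 mm diameter, 110 mm long, both ends alike (24 mm steel caps), 110 g. Origin at its centre, x along it. Starts lying loose in one of two V-saddles of a wooden rack, axis 34 mm above the bench, the rack's board top 8 mm above it. The saddles touch it only 32 to 44 mm either side of its centre and reach no higher than its axis; its middle 60 mm is clear for fingers.
- fuse_red: The same fuse with a red body, in the rack's other saddle, parallel to the blue one and 84 mm from it. Stays where it is.
- holder: Fixed fuse holder, base 164 x 60 x 10 mm. Origin on the bench under the centre of a fitted fuse, x along the fuse to the spring contact, z up. Fitted, the fuse is level, axis at z = 34, centre near x = 0. Brass plate up to z = 52, free face at x = +45; slides 20 mm to +x on a soft spring (70 N/m). V-saddle at x = 28 to 40. From x = -35 to 26 the fuse's sides are clear for fingers down to the base.
- clip (a point): Middle of the clip (holder x = -42 mm), at the top of a fitted fuse, 45 mm above the bench; axes as the holder's. Two sprung copper jaws, 10 mm wide along x, flared tops 50 mm above the bench; lips 18 mm apart at 40 mm. A fuse with one end against the plate in the saddle, the other on the lips, slopes about 11 degrees, centre 7 mm high, and stays so; 5 to 20 N down on its clip half snaps it in.
There are look-alikes about, which are no part of the job. What is shaped like the fuse_blue but green is not meant. Several things look just like the holder: the one meant starts farthest from the robot's base.

How it is judged:
On the way:
1. one end of the blue fuse pushes the spring contact back while the other end is still above the clip (x of fuse_blue in the frame of holder between -0.008 and 0.015 m and y of fuse_blue in the frame of holder between -0.012 and 0.012 m and z of fuse_blue in the frame of holder between 0.0385 and 0.056 m), for 0.1 s.
At the end, for the whole second after the job is handed in: Blue fuse at rest, snapped into the holder: centre from 7 mm short to 11 mm beyond x = 0 (plate pushed back at least 3 mm), within 4 mm sideways, axis 30 to 37 mm above the bench and within 5 degrees of the holder's x axis; red fuse within 30 mm of its start (x of fuse_blue in the frame of holder between -0.007 and 0.0115 m and y of fuse_blue in the frame of holder between -0.004 and 0.004 m and z of fuse_blue in the frame of holder between 0.03 and 0.037 m and angle between the x axis of fuse_blue and the x axis of holder, either way round below 0.09 rad and linear speed of fuse_blue below 0.02 m/s and distance of fuse_red from where it was at the start of the episode below 0.03 m); the robot touches nothing.
It fails at once if the red fuse is moved by more than 30 mm (distance of fuse_red from where it was at the start of the episode above 0.03 m).
It also fails if it takes over 43 s, if anything falls off the work surface, if the arm or the gripper's body presses on something with over 40 N, if the wrist force passes 120 N, or if a joint passes its speed limit or range.

ROBOT

A 7-joint arm with a two-finger parallel gripper is mounted at the origin on the work surface. World frame = base frame: x ahead of the robot, y to its left, z up, the work surface at z = 0. Lengths are in m, angles in rad, forces in N, time in s.
With the tool pointing down it reaches from about 0.425 to 0.925 m from the base axis. Payload 6.8 kg.
Tool frame: the origin (TCP) lies where the fingers leave the gripper's body, on its centre line; the fingertips stand 73 mm ahead of it and the grasp point (between the pads) lies 54 mm ahead of it; z points along the fingers, y is the direction in which the jaws open and shut (so a half turn about z gives the same grasp; the last joint's range is limited). The gripper opens to 85 mm and grips with 20 to 120 N. Pads are 22 mm wide; open, the fingers measure 114 mm over their backs; the gripper's body (76 mm by 85 mm) begins 54 mm behind the grasp point. The pads swing forward as they close: fully open they stand 13 mm farther back than shut.
Start: joints at [-1.45, 0.477, 0.022, 1.555, -0.011, 1.109, -0.083], TCP at [0.153, 0.657, 0.304] pointing down, gripper open.
Joint ranges: [-2.96, 2.96], [-0.34, 2.1], [-1.41, 1.46], [0.24, 2.44], [-1.37, 4.51], [0.17, 1.92], [-2.96, 2.96]. Speed limits (rad/s): [2.39, 2.39, 3.14, 3.14, 3.14, 3.14, 3.14].

INTERFACE

Orientations are given as a rotation vector (axis times angle).
In Python, from bench import r gives the robot as it stands.
- The arm moves only by the shell command python3 -m handwheel 'ROWS' [FORCE]. ROWS is JSON, a list that holds one entry, the list of rows, each a list of 7 numbers: the shift along the world's x, y, z in m, then the turn, a rotation vector about the world's x, y, z in rad, then the finger opening in m, from 0 to 0.0854. A call has 1 to 10 rows; each row shifts and turns the commanded pose from where the row before left it; what a row does not reach is not made up. A row lasts 1/12 s, in which the tool goes at most 41.7 mm and 7.16 degrees, less where a joint would pass 70% of its speed; a pose out of reach is approached as far as the arm can. A call is refused whole if a number of a shift passes 0.0417 or a number of a turn 0.125, either way. A call with a gripper value outside its range is refused whole. The fingers move at their own pace and stop on an object; FORCE is the grip in N (left out, the last holds). Time passes only in rows, so rows that do not move let the fingers close. It gives the time, the measured TCP pose, the force and the opening at its end, in the units of the state.
- r.get_obs(): the state, without advancing time (a new reading comes with each control period).
- r.grab_frame(name): name is "scene" or "top"; returns (picture, depth): 400x640x3 uint8, red, green, blue; 400x640 float32, m along the optical axis (not along the pixel's ray), 0 where there is no reading.
- r.get_calibration(name): a dict with "vertical_fov" (degrees; the focal length in pixels is half the picture's height over the tangent of half this angle, whatever the lens; pixels are square), "cx", "cy" (the principal point, pixels), "k1" (the pictures are not rectified: a ray, as slopes to the right and down, at radius r is drawn at 1 + k1 r^2 times it, then the intrinsics apply), "R" (3x3) and "t" (3): a world point X has camera coordinates R X + t. Camera axes: x right, y down, z forward; pixel columns grow to the right and rows downward; lengths in m; the calibration is good to about 2 mm. A picture is of the moment at which its call begins. get_calibration takes no time and is no camera call.
- r.hand_in(): hands the job in, once; it reports no verdict.
Trained networks look in the newest picture that a camera, given by its name, has taken for a name from the list of things; names that differ only in an ending like _2 or _b are one class to them, and where a whole thing is asked for, a point or a joint stands for the part that bears it (a point fixed in the world has none). Each returns a list of dicts, best first, with "p" (0 to 1); they miss things now and then, are a little off and sometimes report something else, mostly with a low value. They report only what shows in the picture. A call takes as long as a camera call. They do not tell look-alikes from the thing itself.
- r.masks_of(label, camera): "pixels" (400x640 bool, what is visible of it) and "at" ([column, row] in pixels, amid what is visible of it).
The state is a dict: "clock": time; "joints": joint angles; "qvel": joint speeds; "tau": joint torques, N m; "tcp_pos": TCP position; "orientation": TCP orientation; "contact_force": force on the tool from outside, world axes, zero at the start; "moment": the same for the moment, N m; "grip_width": finger opening in m.
Only numpy, scipy, OpenCV 4.12 (cv2) and the standard library are available. Lean on these libraries where they do the work, as an engineer would, in place of code of your own. Each camera call takes 0.05 s, during which the arm holds its last target.

## Working session

There is one attempt and no reset: what is moved stays moved. The work goes in short steps, Python scripts to look and compute and a shell command to move; the robot and the scene stay as the last step left them, time stands still between calls to the robot, and variables do not carry over. Pictures are saved under pics/ and viewed, and the job is handed in when it is done.

```bash
mkdir -p pics; ls; cat > h.py <<'E'
import numpy as np, cv2
from bench import r
def cal(n):
    c=r.get_calibration(n); f=200/np.tan(np.radians(c["vertical_fov"])/2)
    return f,c["cx"],c["cy"],c["k1"],np.array(c["R"]),np.array(c["t"])
def slopes(n,u,v):
    f,cx,cy,k1,R,t=cal(n); xd=(np.asarray(u,float)-cx)/f; yd=(np.asarray(v,float)-cy)/f
    x,y=xd.copy(),yd.copy()
    for _ in range(20):
        s=1+k1*(x*x+y*y); x,y=xd/s,yd/s
    return x,y
def p3(n,u,v,d):
    x,y=slopes(n,u,v); f,cx,cy,k1,R,t=cal(n)
    P=np.stack([x*d,y*d,np.ones_like(x)*d],-1); return (P-t)@R
def pz(n,u,v,z):
    x,y=slopes(n,u,v); f,cx,cy,k1,R,t=cal(n)
    D=np.stack([x,y,np.ones_like(x)],-1)@R; o=-R.T@t
    return o+D*((z-o[2])/D[...,2])[...,None]
def proj(n,X):
    f,cx,cy,k1,R,t=cal(n); p=np.atleast_2d(X)@R.T+t; x,y=p[:,0]/p[:,2],p[:,1]/p[:,2]; s=1+k1*(x*x+y*y)
    return np.stack([f*x*s+cx,f*y*s+cy],-1)
E
python3 - <<'E'
from h import *
for n in("scene","top"):
    im,d=r.grab_frame(n); cv2.imwrite(f"pics/{n}0.png",im[:,:,::-1]); np.savez(f"{n}0.npz",im=im,d=d); print(cal(n))
o=r.get_obs(); print(o)
E
```

```text
pics
(np.float64(508.33541135244576), 325.2263528736305, 197.2196368624571, -0.10924555454270218, array([[-0.62075981,  0.7839634 ,  0.00765788],
       [ 0.56235845,  0.4520514 , -0.69238898],
       [-0.54626937, -0.42550078, -0.72148379]]), array([ 0.21844651, -0.24700283,  1.58900193]))
(np.float64(430.089846377071), 328.07415722836726, 201.00734222568414, -0.058972651617234605, array([[ 0.01989727, -0.999761  ,  0.00905768],
       [-0.99362824, -0.02077882, -0.11077526],
       [ 0.11093699, -0.00679584, -0.99380421]]), array([0.04347854, 0.42923213, 1.01244028]))
{'clock': 0.1, 'joints': array([-1.45011183,  0.47773826,  0.02234362,  1.5563271 , -0.01145431,
        1.10928105, -0.08309364]), 'qvel': array([ 0.00073751, -0.00141034,  0.00074539, -0.00328395,  0.00044379,
       -0.00084874, -0.00057727]), 'tau': array([ 3.85312771e-03, -5.97754562e+01,  1.61337130e+00, -2.81948036e+01,
        1.28383131e-02,  5.09466045e-03, -2.27526670e-05]), 'tcp_pos': array([0.15300714, 0.65702108, 0.30301967]), 'orientation': array([-3.58515448e-01, -3.12104154e+00,  2.55324075e-03]), 'contact_force': array([-0.21106238,  0.21887163, -0.49684057]), 'moment': array([0.00286098, 0.06654814, 0.00863929]), 'grip_width': 0.0851467278264963}
```

View pics/scene0.png

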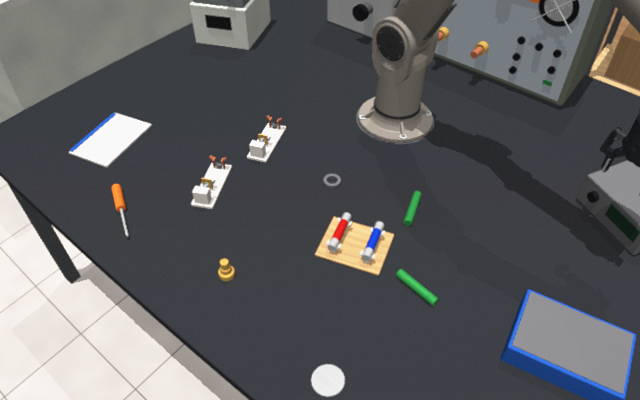

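View pics/top0.png

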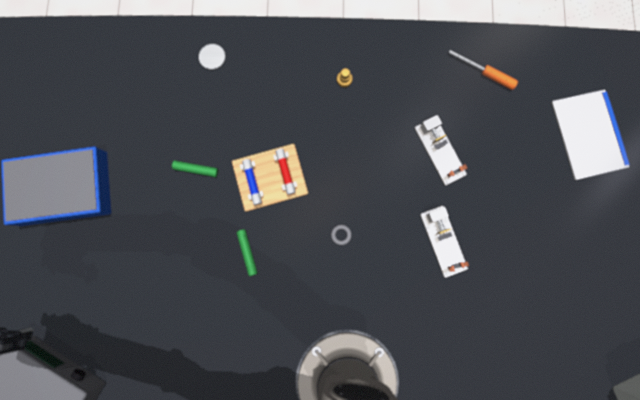

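The top view shows two holders, at about (440,150) and (444,241). The robot base is at (347,385), so the one at (440,150) is farther and should be the one meant. The blue fuse is at (251,182), the red fuse at (286,170), and the green look-alikes at (194,168) and (246,252). I'll enlarge the crops to confirm and measure.

```bash
python3 - <<'E'
from h import *
T=np.load("top0.npz"); S=np.load("scene0.npz")
a=cv2.resize(T["im"][105:195,405:480],None,fx=5,fy=5,interpolation=cv2.INTER_CUBIC)
b=cv2.resize(T["im"][135:220,222:317],None,fx=4,fy=4,interpolation=cv2.INTER_CUBIC)
H=450
out=np.zeros((450,800,3),np.uint8); out[:a.shape[0],:a.shape[1]]=a; out[:b.shape[0],400:400+b.shape[1]]=b
cv2.imwrite("pics/crop_top.png",out[:,:,::-1])
c=cv2.resize(S["im"][145:215,185:240],None,fx=7,fy=7,interpolation=cv2.INTER_CUBIC)
e=cv2.resize(S["im"][205:275,310:400],None,fx=4,fy=4,interpolation=cv2.INTER_CUBIC)
out=np.zeros((500,800,3),np.uint8); out[:c.shape[0],:c.shape[1]]=c; out[:e.shape[0],400:400+e.shape[1]]=e
cv2.imwrite("pics/crop_scene.png",out[:,:,::-1])
for n in("scene","top"):
  for l in("holder","fuse_blue","fuse_red","clip"):
    ms=r.masks_of(l,n)
    d=(S if n=="scene" else T)["d"]
    for m in ms:
        v,u=np.nonzero(m["pixels"]); dd=d[v,u]; P=p3(n,u,v,dd)[dd>0]
        print(n,l,round(m["p"],2),np.round(m["at"],1),len(u),np.round(np.median(P,0),4) if len(P) else 0, np.round(np.linalg.norm(np.median(P,0)[:2]),3) if len(P) else 0)
        np.savez(f"m_{n}_{l}_{int(m['at'][0])}_{int(m['at'][1])}.npz",m=m["pixels"])
E
```

```text
scene holder 0.83 [265.4 143. ] 910 [ 0.3601 -0.2145  0.013 ] 0.419
scene holder 0.59 [210.8 188.3] 1048 [ 0.5839 -0.2055  0.0121] 0.619
scene fuse_blue 0.68 [410.7 209.6] 308 [0.3143 0.2506 0.0196] 0.402
scene fuse_blue 0.64 [418.4 288.1] 419 [0.5101 0.387  0.0205] 0.64
scene fuse_blue 0.58 [373.8 243.3] 324 [0.473  0.2417 0.0431] 0.531
scene fuse_red 0.67 [339.5 229.8] 323 [0.5071 0.1649 0.0428] 0.533
scene clip 0.81 [211.2 183.7] 1192 [ 0.5807 -0.2068  0.0115] 0.616
scene clip 0.61 [265.3 142.6] 859 [ 0.3644 -0.2139  0.0129] 0.423
top holder 0.81 [438.  149.6] 1703 [ 0.5617 -0.2234  0.0095] 0.604
top holder 0.6 [445.1 241.3] 1694 [ 0.3356 -0.2297  0.0098] 0.407
top fuse_blue 0.97 [251.4 182.2] 447 [0.4678 0.2344 0.0414] 0.523
top fuse_blue 0.96 [190.5 167. ] 376 [0.5015 0.382  0.0189] 0.63
top fuse_blue 0.94 [249.2 253.2] 433 [0.2998 0.2438 0.0189] 0.386
top fuse_red 0.73 [289.1 170.2] 361 [0.4931 0.1558 0.0421] 0.517
top clip 0.78 [443.5 239.9] 1665 [ 0.3374 -0.2291  0.0099] 0.408
top clip 0.73 [440.5 154.2] 1631 [ 0.5625 -0.2228  0.0096] 0.605
```

```bash
python3 -c "
from h import *
print(r.get_obs()['clock'])"
```

```text
0.5
```

View pics/crop_top.png

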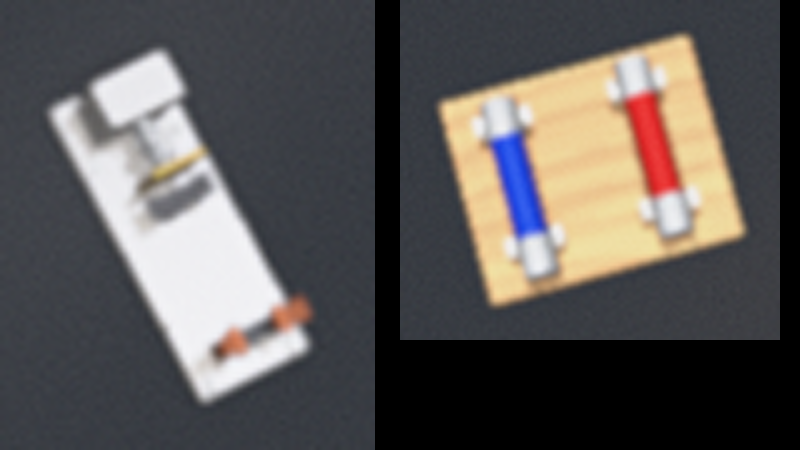

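View pics/crop_scene.png

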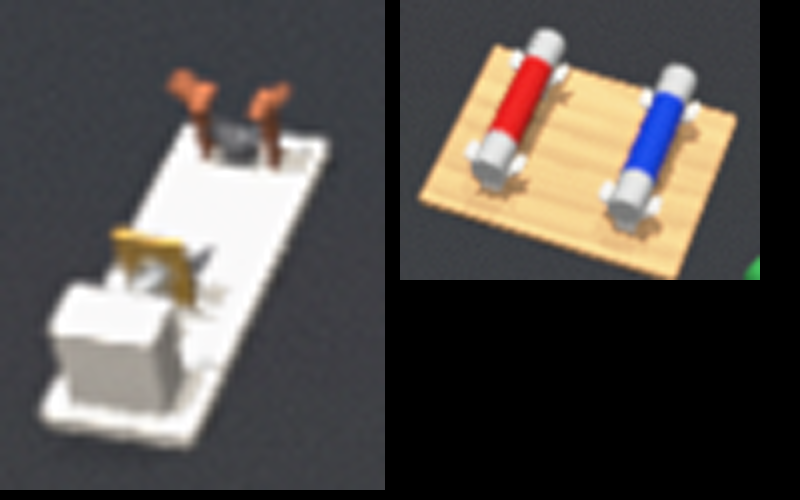

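The far holder has its brass plate towards the far side, near (436,140), and its copper clip at (458,172). Blue and red both sit in the rack as described. Next I'll measure poses with both cameras.

```bash
python3 - <<'E'
from h import *
np.set_printoptions(precision=4,suppress=True)
D={n:np.load(n+"0.npz") for n in("top","scene")}
# table bias
for n,(u,v) in (("top",(370,150)),("scene",(290,210))):
    vv,uu=np.mgrid[v-8:v+8,u-8:u+8]; d=D[n]["d"][vv,uu]; P=p3(n,uu,vv,d); print(n,"table z",P[...,2].mean(),P[...,2].std())
def hsvmask(n,box,f):
    im=D[n]["im"]; h=cv2.cvtColor(im,cv2.COLOR_RGB2HSV).astype(int); m=f(h[...,0],h[...,1],h[...,2]); z=np.zeros_like(m); x0,x1,y0,y1=box; z[y0:y1,x0:x1]=m[y0:y1,x0:x1]; return z
bx={"top":dict(h=(408,475,110,190),f=(230,270,150,212),g=(270,305,140,205)),"scene":dict(h=(188,235,150,212),f=(358,388,215,268),g=(325,356,208,255))}
for n in D:
    for k,lab,f in(("f","blue",lambda h,s,v:(h>105)&(h<130)&(s>150)&(v>70)),("g","red",lambda h,s,v:((h<6)|(h>174))&(s>150)&(v>70)),
      ("h","copper",lambda h,s,v:(h<14)&(s>90)&(v>60)),("h","brass",lambda h,s,v:(h>15)&(h<32)&(s>90)&(v>60)),("h","white",lambda h,s,v:(s<40)&(v>185))):
        m=hsvmask(n,bx[n][k],f); v,u=np.nonzero(m); d=D[n]["d"][v,u]; P=p3(n,u,v,d)
        c=P.mean(0); w,V=np.linalg.eigh(np.cov((P-c).T)); ax=V[:,2]
        print(n,lab,len(u),"px",u.mean().round(1),v.mean().round(1),"P",np.median(P,0),"zmax",np.percentile(P[:,2],95),"ax",np.degrees(np.arctan2(ax[1],ax[0])),ax[2])
        np.save(f"P_{n}_{lab}.npy",P)
        if lab in("blue","red"):
            Q=pz(n,u,v,0.040 if n=="top" else 0.04); 
            r2=cv2.minAreaRect((Q[:,:2]*1000).astype(np.float32)); print("   rect@40mm",r2)
        if lab=="white":
            Q=pz(n,u,v,0.010); r2=cv2.minAreaRect((Q[:,:2]*1000).astype(np.float32)); print("   rect@10",r2)
E
```

```text
top table z -0.001188383650126329 0.0020344837285593657
scene table z 0.0039746832907201 0.060760190970897326
top blue 160 px 251.2 180.9 P [0.4703 0.2359 0.0427] zmax 0.0462552844619263 ax -162.6314046514438 0.01174587752798962
   rect@40mm ((470.96295166015625, 236.59031677246094), (58.27220916748047, 15.81207275390625), 17.684612274169922)
top red 178 px 284.7 170.5 P [0.4966 0.157  0.0424] zmax 0.046385619886567496 ax -152.30663847611018 0.9775042040092902
   rect@40mm ((497.7411804199219, 157.76077270507812), (58.410579681396484, 17.736461639404297), 17.567054748535156)
top copper 48 px 458.7 169.3 P [ 0.5121 -0.2672  0.0441] zmax 0.048096248873734926 ax 120.4473647515855 0.48544361607395203
top brass 12 px 438.8 138.3 P [ 0.5825 -0.21    0.0489] zmax 0.05190001653945739 ax 117.66573777777585 -0.05631785956546363
top white 1206 px 440.8 151.4 P [ 0.5547 -0.2273  0.0091] zmax 0.051264029778458245 ax 113.22549832444338 0.9414152310515799
   rect@10 ((564.417724609375, -225.32008361816406), (166.0690460205078, 64.65142822265625), 26.06052589416504)
scene blue 151 px 373.6 238.0 P [
[... 235 characters left out ...]
P [0.4979 0.161  0.0436] zmax 0.04769213543113709 ax -145.21227305012312 -0.7534110078314469
   rect@40mm ((496.1232604980469, 159.7606658935547), (65.45411682128906, 18.929697036743164), 16.780593872070312)
scene copper 68 px 217.4 159.8 P [ 0.5066 -0.2628  0.0421] zmax 0.05054771541772384 ax -114.72799465038828 -0.5784028886557211
scene brass 57 px 206.9 181.5 P [ 0.5855 -0.2081  0.0436] zmax 0.05381773567835697 ax -110.09573437708677 -0.602287051385229
scene white 667 px 211.8 183.9 P [ 0.5599 -0.2118  0.0105] zmax 0.052236118222377705 ax -130.67318051393025 -0.6102599908807325
   rect@10 ((569.7011108398438, -228.2347412109375), (164.0652313232422, 72.40541076660156), 27.826950073242188)
```

```bash
cat >> h.py <<'E'
def rect(n,im,z,x0,x1,y0,y1,s=0.0004):
    # rows: x decreasing (far on top); cols: y decreasing (left = +y)
    xs=np.arange(x1,x0,-s); ys=np.arange(y1,y0,-s); Y,X=np.meshgrid(ys,xs)
    uv=proj(n,np.stack([X.ravel(),Y.ravel(),np.full(X.size,z)],-1)).astype(np.float32).reshape(X.shape+(2,))
    return cv2.remap(im,uv[...,0],uv[...,1],cv2.INTER_CUBIC)
E
python3 - <<'E'
from h import *
D={n:np.load(n+"0.npz") for n in("top","scene")}
rows=[]
for n in("top","scene"):
    o=[]
    for z in(0.010,0.050):
        I=rect(n,D[n]["im"],z,0.475,0.675,-0.31,-0.15,0.0005).copy()
        for i in range(0,400,40): I[i,:6]=(255,255,0)
        for i in range(0,320,40): I[:6,i]=(255,255,0)
        o.append(I)
    cv2.imwrite(f"pics/rect_{n}.png",np.hstack(o)[:,:,::-1])
E
```

```text
(no output)
```

View pics/rect_top.png

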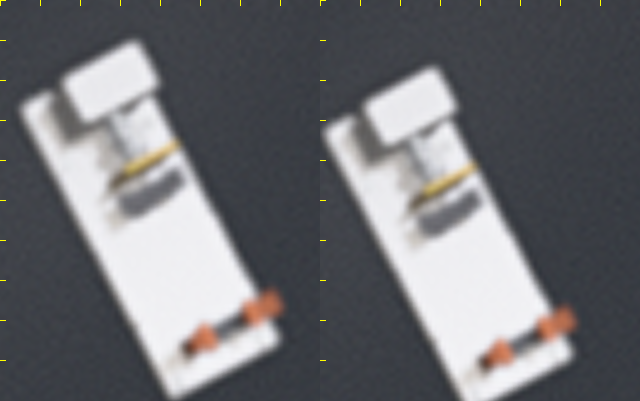

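View pics/rect_scene.png

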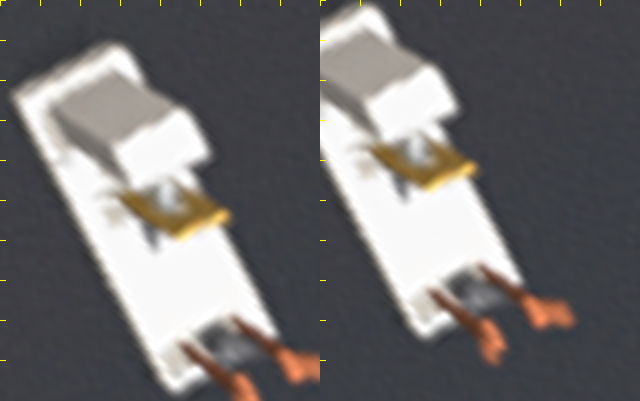

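Measured poses:

| Thing | x (m) | y (m) | Yaw | Cross-check |
|---|---|---|---|---|
| Blue fuse | 0.470 | 0.2375 | 17.6° | 82 mm from the red one, against 84 mm stated |
| Far holder | 0.544 | -0.235 | 27.4° | Base width measures 60.6 mm; clip to plate about 85–87 mm |

I'll move above a grasp point 8 mm off the fuse's centre, towards the half that will go in the clip.

```bash
python3 -m handwheel '[[[0.0221,-0.0301,-0.0102,0,0,0.0536,0.06],[0.0221,-0.0301,-0.0102,0,0,0.0536,0.06],[0.0221,-0.0301,-0.0102,0,0,0.0536,0.06],[0.0221,-0.0301,-0.0102,0,0,0.0536,0.06],[0.0221,-0.0301,-0.0102,0,0,0.0536,0.06],[0.0221,-0.0301,-0.0102,0,0,0.0536,0.06],[0.0221,-0.0301,-0.0102,0,0,0.0536,0.06],[0.0221,-0.0301,-0.0102,0,0,0.0536,0.06],[0.0221,-0.0301,-0.0102,0,0,0.0536,0.06],[0.0221,-0.0301,-0.0102,0,0,0.0536,0.06]]]' 60
```

```text
clock: 1.33
tcp_pos: [0.375, 0.355, 0.2018]
orientation: [-0.485, 3.103, 0.001]
contact_force: [1.5, -0.2, 0.0]
grip_width: 0.0599
```

```bash
python3 -m handwheel '[[[0.0221,-0.0301,-0.0102,0,0,0,0.06],[0.0221,-0.0301,-0.0102,0,0,0,0.06],[0.0221,-0.0301,-0.0102,0,0,0,0.06],[0.0221,-0.0301,-0.0102,0,0,0,0.06],[0,0,0,0,0,0,0.06]]]'
python3 - <<'E'
from h import *
from scipy.spatial.transform import Rotation as R
o=r.get_obs(); M=R.from_rotvec(o['orientation']).as_matrix(); print(o['tcp_pos'],M.round(4).tolist(),o['clock'],o['joints'].round(2)); g=o['tcp_pos']+M[:,2]*.054; print(g)
print("jaw yaw",np.degrees(np.arctan2(M[1,1],M[0,1])))
im,d=r.grab_frame("top"); cv2.imwrite("pics/t1.png",cv2.resize(im[120:260,180:360],None,fx=4,fy=4)[:,:,::-1])
im,d=r.grab_frame("scene"); cv2.imwrite("pics/s1.png",cv2.resize(im[140:290,280:460],None,fx=4,fy=4)[:,:,::-1])
E
```

```text
clock: 1.75
tcp_pos: [0.4663, 0.2279, 0.1598]
orientation: [0.464, -3.107, 0.007]
contact_force: [-0.6, 0.1, 0.5]
grip_width: 0.0602
[0.46626235 0.2279222  0.15976811] [[-0.9565, -0.2919, 0.0004], [-0.2919, 0.9564, -0.0047], [0.001, -0.0046, -1.0]] 1.75 [-0.61  0.42  0.04  2.05 -0.02  0.68  1.31]
[0.4662851  0.22766673 0.10576871]
jaw yaw 106.97021713564936
```

View pics/s1.png

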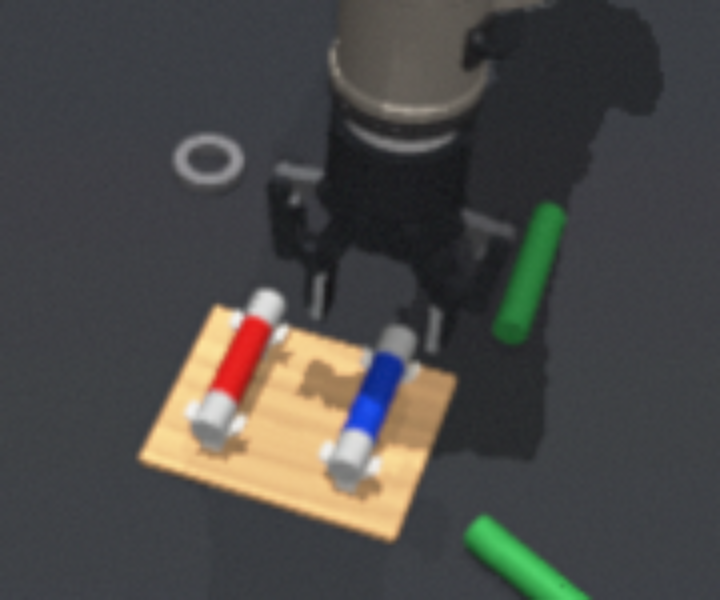

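```bash
python3 -c "
from h import *
o=r.get_obs(); print(o['tcp_pos'],o['orientation'],o['clock'])"
```

```text
[0.46338144 0.23420298 0.16080077] [ 4.73913765e-01 -3.10517932e+00  1.19450533e-03] 1.85
```

The scene crop shows the open fingers straddling the line of the blue fuse (about (375,400) in the crop), with the red one well outside. I'll descend.

```bash
python3 -m handwheel '[[[-0.0005,0.0005,-0.015,0,0,0,0.06],[-0.0005,0.0005,-0.015,0,0,0,0.06],[0,0,-0.015,0,0,0,0.06],[0,0,-0.015,0,0,0,0.06],[0,0,-0.01,0,0,0,0.06],[0,0,0,0,0,0,0.06],[0,0,0,0,0,0,0.06]]]'
python3 - <<'E'
from h import *
im,d=r.grab_frame("top"); cv2.imwrite("pics/t2.png",cv2.resize(im[140:240,200:340],None,fx=5,fy=5)[:,:,::-1])
im,d=r.grab_frame("scene"); cv2.imwrite("pics/s2.png",cv2.resize(im[160:290,300:440],None,fx=4,fy=4)[:,:,::-1])
print(r.get_obs()['tcp_pos'])
E
```

```text
clock: 2.43
tcp_pos: [0.461, 0.2379, 0.0911]
orientation: [0.483, -3.104, -0.0]
contact_force: [-0.3, 0.6, 0.8]
grip_width: 0.06
[0.46177752 0.23777745 0.09191878]
```

View pics/s2.png

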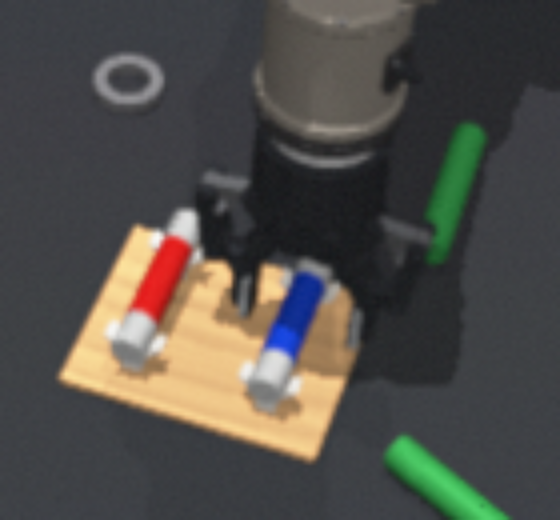

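```bash
python3 -m handwheel '[[[0,-0.001,0,0,0,0,0.03],[0,0,0,0,0,0,0.02],[0,0,0,0,0,0,0.01],[0,0,0,0,0,0,0.01],[0,0,0,0,0,0,0.01],[0,0,0,0,0,0,0.01],[0,0,0,0,0,0,0.01]]]' 80
```

```text
clock: 3.12
tcp_pos: [0.4622, 0.235, 0.0919]
orientation: [-0.478, 3.104, -0.001]
contact_force: [-0.2, -3.8, 7.5]
grip_width: 0.0199
```

```bash
python3 -m handwheel '[[[0,0,0.01,0,0,0,0.01],[0,0,0.02,0,0,0,0.01],[0,0,0.03,0,0,0,0.01],[0,0,0.03,0,0,0,0.01],[0,0,0.02,0,0,0,0.01],[0,0,0,0,0,0,0.01],[0,0,0,0,0,0,0.01]]]'
python3 - <<'E'
from h import *
im,d=r.grab_frame("top"); cv2.imwrite("pics/t3.png",cv2.resize(im[140:240,200:340],None,fx=5,fy=5)[:,:,::-1])
im,d=r.grab_frame("scene"); cv2.imwrite("pics/s3.png",cv2.resize(im[130:270,300:440],None,fx=4,fy=4)[:,:,::-1])
o=r.get_obs();print(o['tcp_pos'],o['grip_width'],o['joints'].round(2))
E
```

```text
clock: 3.7
tcp_pos: [0.4619, 0.2365, 0.2026]
orientation: [-0.48, 3.102, 0.002]
contact_force: [-0.6, -0.7, -1.0]
grip_width: 0.0196
[0.46081468 0.23577685 0.20050698] 0.01986575577294456 [-0.62  0.35  0.03  2.03 -0.02  0.77  1.3 ]
```

View pics/s3.png

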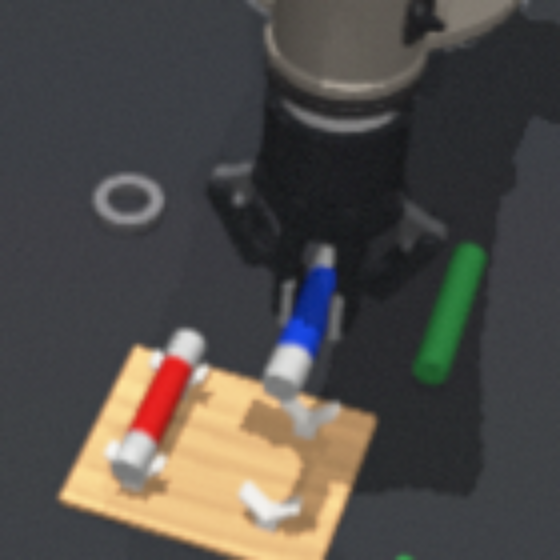

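View pics/t3.png

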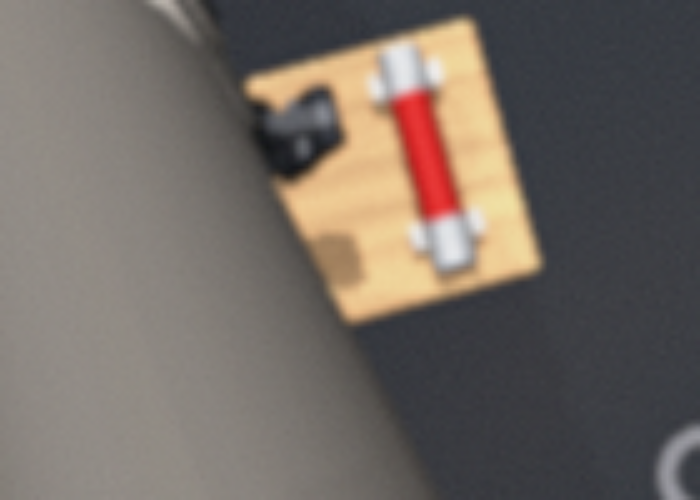

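The blue fuse is lifted level (at about (305,325) in the scene crop) and the red one hasn't moved. Next I'll travel to above the holder, yawing by 10°.

```bash
python3 -m handwheel '[[[0.0043,-0.02,0,0,0,0.0175,0.01],[0.0043,-0.0345,0,0,0,0.0175,0.01],[0.0043,-0.0345,0,0,0,0.0175,0.01],[0.0043,-0.0345,0,0,0,0.0175,0.01],[0.0043,-0.0345,0,0,0,0.0175,0.01],[0.0043,-0.0345,0,0,0,0.0175,0.01],[0.0043,-0.0345,0,0,0,0.0175,0.01],[0.0043,-0.0345,0,0,0,0.0175,0.01],[0.0043,-0.0345,0,0,0,0.0175,0.01],[0.0043,-0.0345,0,0,0,0.0175,0.01]]]'
python3 -m handwheel '[[[0.0043,-0.0345,0,0,0,0,0.01],[0.0043,-0.0345,0,0,0,0,0.01],[0.0043,-0.0345,0,0,0,0,0.01],[0.0043,-0.0345,0,-0.023,0.0445,0,0.01],[0,-0.0145,0,-0.023,0.0445,0,0.01],[0,0,0,-0.023,0.0445,0,0.01],[0,0,0,-0.023,0.0445,0,0.01],[0,0,0,0,0,0,0.01],[0,0,0,0,0,0,0.01],[0,0,0,0,0,0,0.01]]]'
cat > st.py <<'E'
from h import *
from scipy.spatial.transform import Rotation as R
H=np.array([.5441,-.2351,0]); yaw=np.radians(27.4)
Hx=np.array([np.cos(yaw),np.sin(yaw),0]); Hy=np.array([-np.sin(yaw),np.cos(yaw),0])
def hf(P): P=np.asarray(P)-H; return np.stack([P@Hx,P@Hy,P[...,2]],-1)
def st(off=(.008,-.003)):
    o=r.get_obs(); M=R.from_rotvec(o['orientation']).as_matrix(); g=o['tcp_pos']+M[:,2]*.054
    f=M[:,0] if M[:,0]@Hx>0 else -M[:,0]   # fuse axis
    c=g+f*off[0]-M[:,2]*off[1]
    np.set_printoptions(precision=4,suppress=True)
    print("clk",o['clock'],"tcp",o['tcp_pos'],"grasp",g,"F",o['contact_force'].round(1),"w",o['grip_width'])
    print("axis yaw",np.degrees(np.arctan2(f[1],f[0])),"slope down",np.degrees(np.arcsin(-f[2])),"roll",np.degrees(np.arcsin(M[2,1])))
    print("fuse centre in holder mm",hf(c)*1e3,"joints",o['joints'].round(2))
    return o,c,f
E
python3 - <<'E'
from st import *
for n,b in(("top",(110,200,390,490)),("scene",(100,220,160,300))):
    im,d=r.grab_frame(n); np.savez(n+"4.npz",im=im,d=d); cv2.imwrite(f"pics/{n}4.png",cv2.resize(im[b[0]:b[1],b[2]:b[3]],None,fx=5,fy=5,interpolation=cv2.INTER_CUBIC)[:,:,::-1])
st()
E
```

```text
clock: 4.63
tcp_pos: [0.5035, -0.096, 0.1996]
orientation: [0.751, -3.047, -0.001]
contact_force: [0.9, 0.2, -0.7]
grip_width: 0.0191
clock: 5.47
tcp_pos: [0.5211, -0.2467, 0.2002]
orientation: [0.704, -2.86, 0.068]
contact_force: [0.4, -0.8, -1.2]
grip_width: 0.0195
clk 5.5667 tcp [ 0.5211 -0.2471  0.2008] grasp [ 0.5115 -0.252   0.1479] F [-0.  -0.6 -0.4] w 0.019768108177866214
axis yaw 27.612382046270152 slope down 11.468566086687565 roll 0.08932345224272291
fuse centre in holder mm [-29.4717   0.0341 143.3822] joints [0.11 0.49 0.22 1.83 0.04 0.97 2.34]
```

View pics/scene4.png

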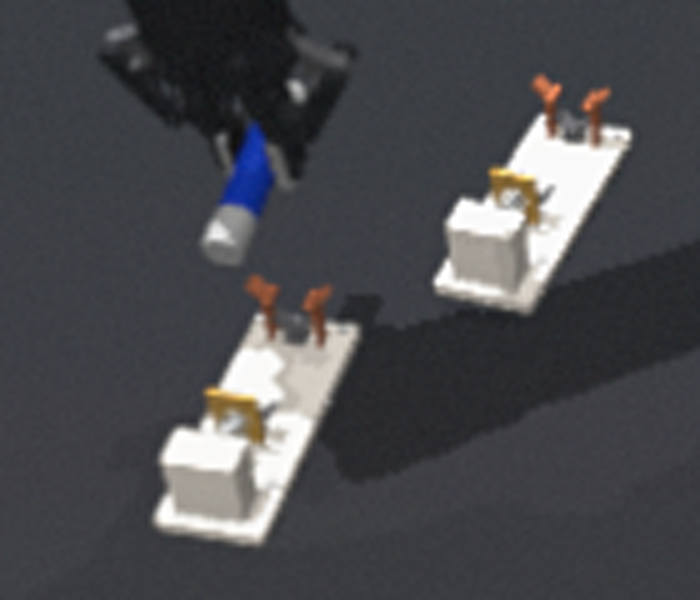

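View pics/top4.png

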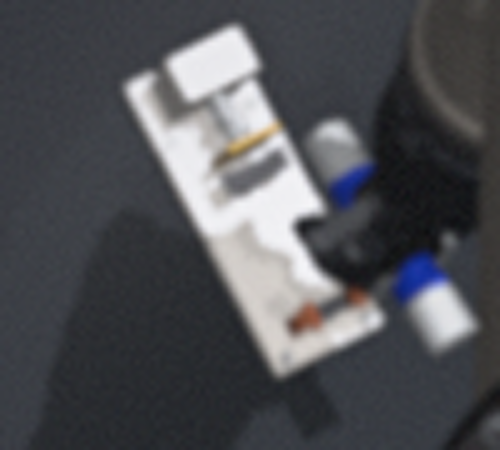

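Both end caps show in the top crop, at about (335,145) and (445,320). The fuse still sits high, so parallax offsets it. I'll overlay the predicted fuse outline to check the grasp offset.

```bash
cat >> st.py <<'E'
def overlay(n,im,c,f,b,out,k=5,model=True):
    I=cv2.resize(im[b[0]:b[1],b[2]:b[3]],None,fx=k,fy=k,interpolation=cv2.INTER_CUBIC).copy()
    def dr(P,col):
        q=((proj(n,P)-[b[2],b[0]]+.5)*k-.5); cv2.polylines(I,[np.round(q).astype(np.int32)],False,col,1)
    s=np.cross(f,[0,0,1]); s/=np.linalg.norm(s); w=np.cross(s,f); a=np.linspace(0,2*np.pi,40)
    for e in(-.055,-.031,.031,.055): dr(c+f*e+.011*(np.cos(a)[:,None]*s+np.sin(a)[:,None]*w),(255,0,255))
    if model:
        hp=lambda x,y,z:H+Hx*x+Hy*y+np.array([0,0,z])
        dr(np.array([hp(.045,-.014,.052),hp(.045,.014,.052)]),(0,255,0))
        dr(np.array([hp(-.042,-.016,.05),hp(-.042,.016,.05)]),(0,255,0))
        dr(np.array([hp(x,y,.01) for x,y in((-.06,-.03),(-.06,.03),(.104,.03),(.104,-.03),(-.06,-.03))]),(0,255,0))
    cv2.imwrite(out,I[:,:,::-1])
E
python3 - <<'E'
from st import *
o,c,f=st()
overlay("top",np.load("top4.npz")["im"],c,f,(110,200,390,490),"pics/ot4.png")
overlay("scene",np.load("scene4.npz")["im"],c,f,(100,220,160,300),"pics/os4.png")
E
```

```text
clk 5.5667 tcp [ 0.5211 -0.2471  0.2008] grasp [ 0.5115 -0.252   0.1479] F [-0.  -0.6 -0.4] w 0.019768108177866214
axis yaw 27.612382046270152 slope down 11.468566086687565 roll 0.08932345224272291
fuse centre in holder mm [-29.4717   0.0341 143.3822] joints [0.11 0.49 0.22 1.83 0.04 0.97 2.34]
```

View pics/ot4.png

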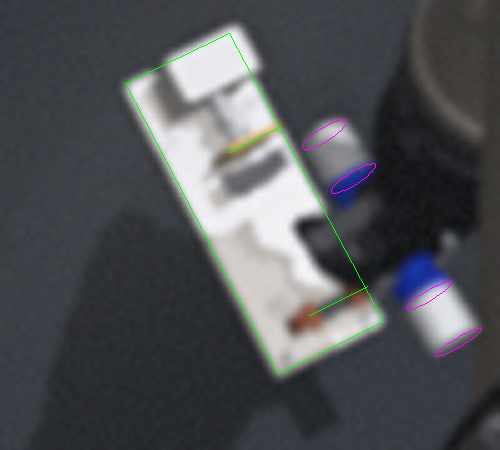

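View pics/os4.png

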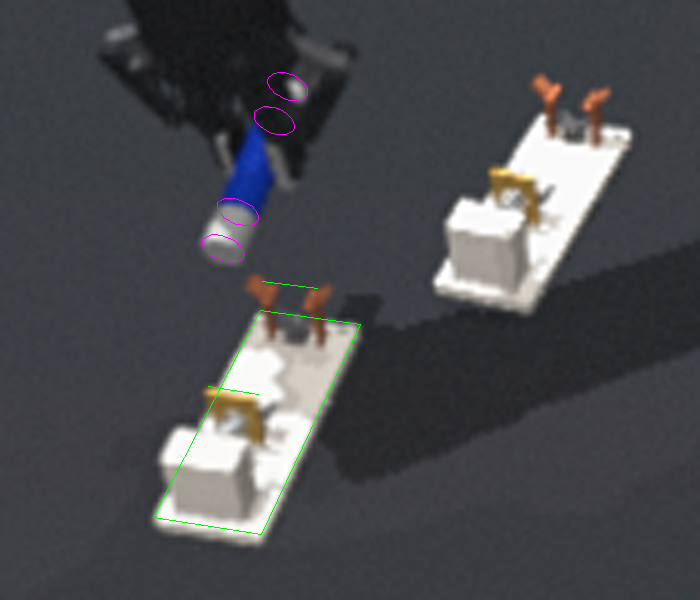

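The prediction matches the picture to within about 2 mm. I'll descend to a fuse-centre height of about 60 mm, short of the plate, and look again.

```bash
python3 -m handwheel '[[[0.0034,0.0018,-0.015,0,0,0,0.01],[0.0034,0.0018,-0.02,0,0,0,0.01],[0.0034,0.0017,-0.02,0,0,0,0.01],[0,0,-0.018,0,0,0,0.01],[0,0,-0.010,0,0,0,0.01],[0,0,0,0,0,0,0.01],[0,0,0,0,0,0,0.01],[0,0,0,0,0,0,0.01]]]' 110
python3 - <<'E'
from st import *
o,c,f=st()
for n,b in(("top",(110,200,390,490)),("scene",(120,220,160,260))):
    im,d=r.grab_frame(n); np.savez(n+"5.npz",im=im,d=d); overlay(n,im,c,f,b,f"pics/o{n}5.png",model=False)
E
```

```text
clock: 6.23
tcp_pos: [0.532, -0.2422, 0.1191]
orientation: [0.703, -2.862, 0.07]
contact_force: [0.5, 0.5, -1.2]
grip_width: 0.0183
clk 6.2333 tcp [ 0.532  -0.2422  0.1191] grasp [ 0.5226 -0.2471  0.0662] F [ 0.5  0.5 -1.2] w 0.018332122023520175
axis yaw 27.591549953086112 slope down 11.439477714924212 roll 0.010787901636200557
fuse centre in holder mm [-17.4224  -0.7431  61.6624] joints [0.11 0.62 0.2  1.85 0.03 0.83 2.32]
```

View pics/otop5.png

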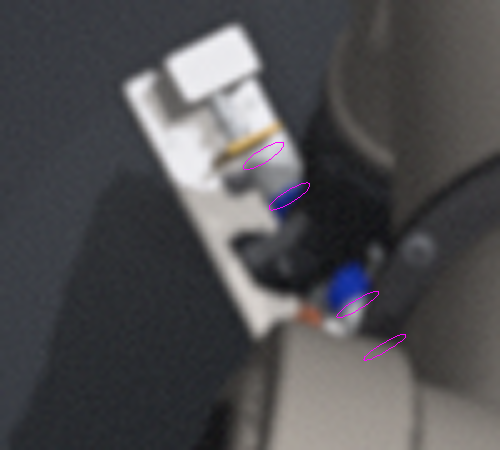

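View pics/oscene5.png

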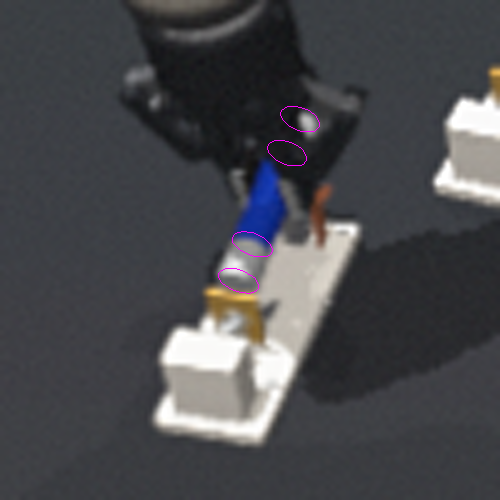

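In both views the low end points at the plate, at about (250,146) in the top crop and (235,295) in the scene crop, within about 2 mm. I'll lower to about 47 mm, then push 20 mm towards the plate.

```bash
python3 -m handwheel '[[[-0.0005,0.001,-0.005,0,0,0,0.01],[0,0,-0.005,0,0,0,0.01],[0,0,-0.005,0,0,0,0.01],[0,0,0,0,0,0,0.01],[0.003,0.0015,0,0,0,0,0.01],[0.003,0.0015,0,0,0,0,0.01],[0,0,0,0,0,0,0.01],[0,0,0,0,0,0,0.01]]]'
python3 - <<'E'
from st import *
o,c,f=st()
E
```

```text
clock: 7.0
tcp_pos: [0.5377, -0.2378, 0.1031]
orientation: [0.703, -2.861, 0.07]
contact_force: [1.5, -0.6, 0.2]
grip_width: 0.0184
clk 7.0 tcp [ 0.5377 -0.2378  0.1031] grasp [ 0.5282 -0.2427  0.0502] F [ 1.5 -0.6  0.2] w 0.018365829000230986
axis yaw 27.62914546745365 slope down 11.456034168953934 roll 0.029969013382718075
fuse centre in holder mm [-10.3791   0.6012  45.6805] joints [0.11 0.65 0.2  1.84 0.02 0.81 2.31]
```

```bash
python3 -m handwheel '[[[0.003,0.0015,0.001,0,0,0,0.01],[0.003,0.0015,0,0,0,0,0.01],[0.003,0.0015,0,0,0,0,0.01],[0.0025,0.0013,0,0,0,0,0.01],[0,0,0,0,0,0,0.01],[0,0,0,0,0,0,0.01],[0,0,0,0,0,0,0.01]]]'
python3 - <<'E'
from st import *
o,c,f=st()
for n,b in(("top",(110,200,390,490)),("scene",(120,220,160,260))):
    im,d=r.grab_frame(n); np.savez(n+"6.npz",im=im,d=d); overlay(n,im,c,f,b,f"pics/o{n}6.png",model=False)
E
```

```text
clock: 7.58
tcp_pos: [0.5485, -0.2318, 0.1039]
orientation: [0.703, -2.86, 0.069]
contact_force: [-1.0, 0.2, -1.3]
grip_width: 0.0191
clk 7.5833 tcp [ 0.5485 -0.2318  0.1039] grasp [ 0.5389 -0.2367  0.051 ] F [-1.   0.2 -1.3] w 0.019110524607958788
axis yaw 27.643483909311286 slope down 11.52456479083241 roll 0.09616144499118225
fuse centre in holder mm [ 1.8872  1.0159 46.4566] joints [0.1  0.66 0.2  1.82 0.02 0.82 2.3 ]
```

View pics/otop6.png

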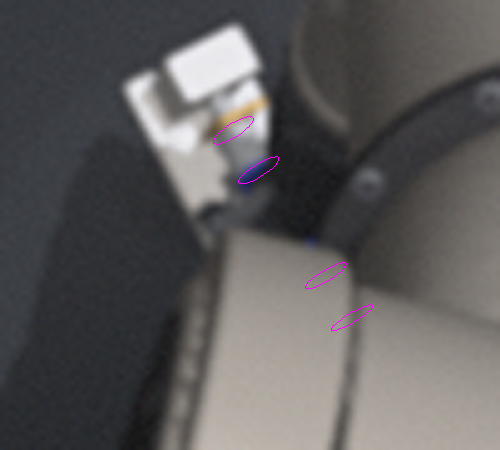

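View pics/oscene6.png

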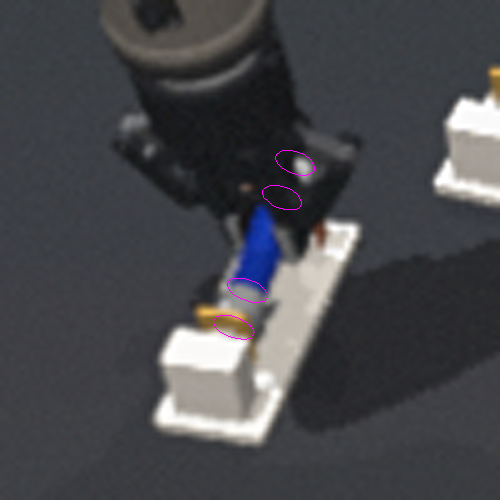

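The plate has moved back about 12 mm (top crop: from (250,146) to (240,118)) with the fuse still sloped at z ≈ 46 mm, which is the intermediate condition. I'll lower to the lips, then level and press in steps.

```bash
python3 -m handwheel '[[[0,0,-0.002,0,0,0,0.01],[0,0,-0.002,0,0,0,0.01],[-0.0013,-0.0007,-0.001,0.0115,-0.0223,0,0.01],[-0.0013,-0.0007,-0.001,0.0115,-0.0223,0,0.01],[-0.0013,-0.0007,-0.001,0.0115,-0.0223,0,0.01],[-0.0013,-0.0007,-0.001,0.0115,-0.0223,0,0.01],[0,0,0,0,0,0,0.01]]]' 120
python3 - <<'E'
from st import *
o,c,f=st(); print(o['moment'])
E
```

```text
clock: 8.27
tcp_pos: [0.5435, -0.2357, 0.0965]
orientation: [0.725, -2.958, 0.037]
contact_force: [-0.3, -2.0, 1.1]
grip_width: 0.0185
clk 8.2667 tcp [ 0.5435 -0.2357  0.0965] grasp [ 0.5388 -0.2381  0.0428] F [-0.3 -2.   1.1] w 0.01853580408688648
axis yaw 27.53269483393583 slope down 5.635931878038702 roll -0.03527337261820216
fuse centre in holder mm [ 1.5617 -0.2492 38.9901] joints [ 0.16  0.63  0.15  1.87 -0.03  0.71  2.36]
[-0.3618  0.0345  0.0522]
```

```bash
python3 -m handwheel '[[[-0.0013,-0.0007,-0.001,0.0115,-0.0223,0,0.01],[-0.0013,-0.0007,-0.001,0.0115,-0.0223,0,0.01],[-0.0013,-0.0007,-0.0015,0.0115,-0.0223,0,0.01],[-0.0013,-0.0007,-0.0015,0.0115,-0.0223,0,0.01],[0,0,0,0,0,0,0.01]]]' 120
python3 - <<'E'
from st import *
o,c,f=st(); print(o['moment'])
for n,b in(("top",(110,200,390,490)),("scene",(120,220,160,260))):
    im,d=r.grab_frame(n); np.savez(n+"7.npz",im=im,d=d); overlay(n,im,c,f,b,f"pics/o{n}7.png",model=False)
E
```

```text
clock: 8.68
tcp_pos: [0.5386, -0.2385, 0.0922]
orientation: [-0.748, 3.048, -0.001]
contact_force: [-1.2, -1.0, 8.8]
grip_width: 0.0188
clk 8.6833 tcp [ 0.5386 -0.2385  0.0922] grasp [ 0.5387 -0.2385  0.0382] F [-1.2 -1.   8.8] w 0.01876837169838925
axis yaw 27.56847950613334 slope down -0.1537686596173104 roll -0.08570910447123169
fuse centre in holder mm [ 1.6544 -0.5463 35.1854] joints [ 0.25  0.61  0.09  1.92 -0.09  0.61  2.44]
[-0.3873  0.4598  0.2424]
```

View pics/oscene7.png

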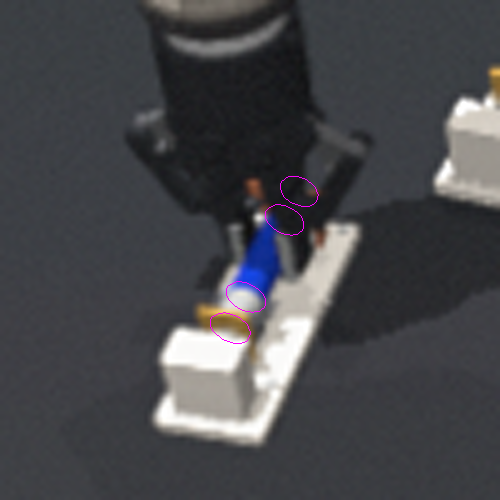

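```bash
python3 -m handwheel '[[[0,0,-0.001,0,0,0,0.01],[0,0,-0.001,0,0,0,0.01],[0,0,0,0,0,0,0.01]]]' 120
python3 - <<'E'
from st import *
o,c,f=st(); print(o['moment'])
E
```

```text
clock: 9.03
tcp_pos: [0.5387, -0.2385, 0.0919]
orientation: [-0.749, 3.05, -0.002]
contact_force: [-9.6, 1.5, 27.7]
grip_width: 0.0186
clk 9.0333 tcp [ 0.5387 -0.2385  0.0919] grasp [ 0.5388 -0.2386  0.0379] F [-9.6  1.5 27.7] w 0.018570453082923186
axis yaw 27.596146120027633 slope down -0.04779741611439794 roll -0.07344473784534464
fuse centre in holder mm [ 1.6636 -0.5846 34.9192] joints [ 0.24  0.61  0.09  1.92 -0.09  0.62  2.44]
[0.1777 1.8594 0.189 ]
```

Motion stopped at 28 N, so it has either seated or is stuck on the lips. I'll relax, open, retreat and look. A sloped fuse would stay put anyway.

```bash
python3 -m handwheel '[[[0,0,0.0015,0,0,0,0.01],[0,0,0,0,0,0,0.03],[0,0,0,0,0,0,0.045],[0,0,0,0,0,0,0.05],[0,0,0,0,0,0,0.05],[0,0,0.015,0,0,0,0.05],[0,0,0.03,0,0,0,0.05],[0,0,0.035,0,0,0,0.05],[0,0,0.035,0,0,0,0.05],[0,0,0,0,0,0,0.05]]]'
python3 -m handwheel '[[[-0.03,0.02,0.02,0,0,0,0.05],[-0.03,0.02,0.02,0,0,0,0.05],[-0.02,0.03,0.02,0,0,0,0.05],[0,0.03,0,0,0,0,0.05],[0,0.03,0,0,0,0,0.05],[0,0.03,0,0,0,0,0.05],[0,0,0,0,0,0,0.05],[0,0,0,0,0,0,0.05]]]'
python3 - <<'E'
from st import *
o,c,f=st()
c=H+np.array([0,0,.034])+Hx*.002; f=Hx
for n,b in(("top",(110,200,390,490)),("scene",(120,220,160,260))):
    im,d=r.grab_frame(n); np.savez(n+"8.npz",im=im,d=d); overlay(n,im,c,f,b,f"pics/o{n}8.png",model=False)
    cv2.imwrite(f"pics/{n}8.png",cv2.resize(im[b[0]:b[1],b[2]:b[3]],None,fx=5,fy=5,interpolation=cv2.INTER_CUBIC)[:,:,::-1])
E
```

```text
clock: 9.87
tcp_pos: [0.5418, -0.2387, 0.2121]
orientation: [-0.747, 3.042, -0.009]
contact_force: [1.3, 0.3, 1.0]
grip_width: 0.0503
clock: 10.53
tcp_pos: [0.4586, -0.0757, 0.2655]
orientation: [-0.756, 3.049, 0.0]
contact_force: [-0.6, -0.3, 0.5]
grip_width: 0.0504
clk 10.5333 tcp [ 0.4586 -0.0757  0.2655] grasp [ 0.4586 -0.0757  0.2115] F [-0.6 -0.3  0.5] w 0.05041186490967439
axis yaw 27.86113907079377 slope down -0.03094603193942788 roll 0.010744870716390853
fuse centre in holder mm [  5.424  180.9318 208.464 ] joints [-0.    0.18  0.04  2.08 -0.01  0.88  2.1 ]
```

View pics/oscene8.png

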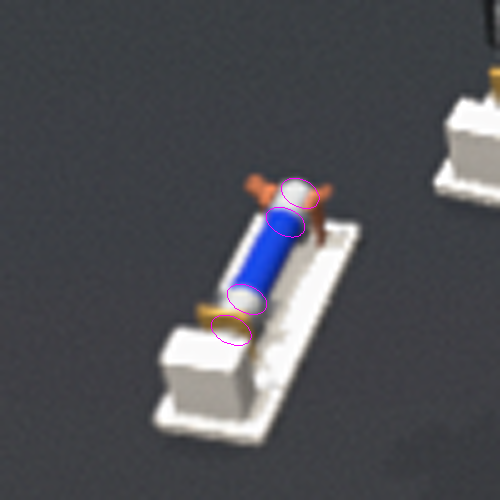

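View pics/otop8.png

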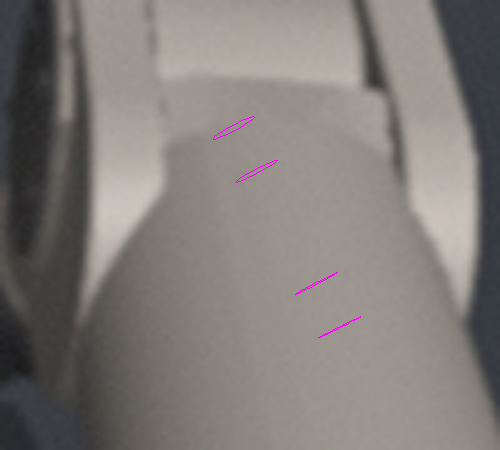

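The scene crop shows the fuse lying along the predicted level pose, with the clip end at (298,190) against a predicted (300,194); unsnapped it would show about 27 px higher. The arm blocks the top view, so I'll move it aside and check with depth from both cameras.

```bash
python3 -m handwheel '[[[0,0.035,0.01,0,0,0,0.05],[0,0.035,0.01,0,0,0,0.05],[0,0.035,0.01,0,0,0,0.05],[0,0.035,0,0,0,0,0.05],[0,0.035,0,0,0,0,0.05],[0,0.035,0,0,0,0,0.05],[0,0.035,0,0,0,0,0.05],[0,0,0,0,0,0,0.05],[0,0,0,0,0,0,0.05]]]'
python3 - <<'E'
from st import *
np.set_printoptions(precision=4,suppress=True)
c=H+np.array([0,0,.034])+Hx*.002; f=Hx
for n,b in(("top",(110,200,390,490)),("scene",(120,220,160,260))):
    im,d=r.grab_frame(n); overlay(n,im,c,f,b,f"pics/o{n}9.png",model=False)
    cv2.imwrite(f"pics/full{n}9.png",im[:,:,::-1])
    v,u=np.mgrid[b[0]:b[1],b[2]:b[3]]; v,u=v.ravel(),u.ravel(); P=hf(p3(n,u,v,d[v,u].astype(float)))
    for x in range(-50,50,10):
        s=P[(abs(P[:,0]*1e3-x)<5)&(abs(P[:,1])<.012)&(P[:,2]>.025)&(P[:,2]<.07)]
        if len(s): print(n,x,len(s),"top z",np.percentile(s[:,2],85)*1e3,"y",np.median(s[:,1])*1e3)
    h=cv2.cvtColor(im,cv2.COLOR_RGB2HSV).astype(int)[v,u]; m=(h[:,0]>105)&(h[:,0]<130)&(h[:,1]>150)&(h[:,2]>70)
    Q=hf(pz(n,u[m],v[m],0.042)); print(n,"blue",m.sum(),cv2.minAreaRect((Q[:,:2]*1000).astype(np.float32)))
st()
E
```

```text
clock: 11.38
tcp_pos: [0.4588, 0.1683, 0.2952]
orientation: [0.753, -3.05, -0.0]
contact_force: [0.3, -0.9, 0.2]
grip_width: 0.0503
top -50 34 top z 44.02504357898147 y 1.2287227205134044
top -40 38 top z 44.20665641427931 y 0.7409129038857842
top -30 37 top z 44.31718901351086 y 2.076680176823511
top -20 40 top z 43.22358306399815 y 2.8015794398145895
top -10 39 top z 43.98013384775324 y 2.4304269303305217
top 0 38 top z 44.6878193733217 y 3.2494108592066375
top 10 37 top z 44.04829767126845 y 2.6183257734752567
top 20 38 top z 43.143327208094 y 3.4997683332908807
top 30 41 top z 43.79676535036942 y 4.219005589509264
top 40 39 top z 44.52125155339067 y 3.413018515869408
top blue 171 ((2.288951873779297, 1.8461551666259766), (58.40373229980469, 18.901222229003906), 0.9348304867744446)
scene -50 10 top z 42.53874205792069 y -0.9445935743783371
scene -40 19 top z 45.94446562467223 y 3.086018856409507
scene -30 25 top z 45.352810153796874 y 1.4104327160858048
scene -20 25 top z 46.158969380278634 y 4.604586249276888
scene -10 19 top z 46.0934999916598 y 2.855472766347509
scene 0 23 top z 44.9127436463364 y 4.854490329975226
scene 10 24 top z 45.76847749026934 y 2.079679222173317
scene 20 23 top z 45.077058781235586 y 2.834973196739646
scene 30 26 top z 44.5985227548167 y 2.9286703225818314
scene 40 27 top z 44.559812850056986 y 7.654266770065712
scene blue 113 ((2.7798728942871094, 4.5268330574035645), (62.54087448120117, 20.10308265686035), 0.4536300003528595)
clk 11.4833 tcp [0.459  0.1656 0.2952] grasp [0.459  0.1656 0.2412] F [0.5 0.3 0.5] w 0.05025386979377995
axis yaw 27.475123577327096 slope down 0.045726118708518636 roll -0.0472289089384014
fuse centre in holder mm [116.801  394.8971 238.1591] joints [-0.35  0.19 -0.15  1.99  0.03  0.97  1.54]
```

View pics/otop9.png

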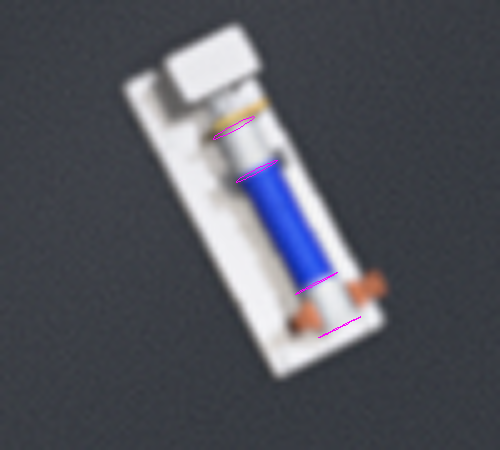

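View pics/fullscene9.png

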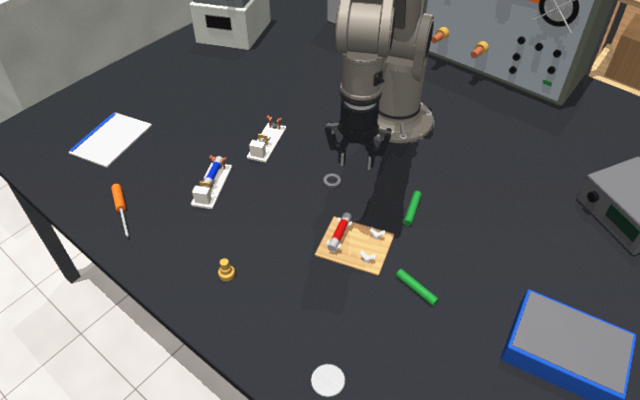

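The fuse is level: its top is at 43–45 mm along its whole length in the top view, with x ≈ +2 mm. It sits between the jaws at (305,320) and (372,288), against the pushed-back plate. The red fuse is still in the rack and the gripper is clear, so I'm handing in.

```bash
python3 -c "
from h import *
print(r.hand_in())"
```

```text
the job is handed in; nothing more can be done
None
```

The blue fuse is fitted in the far holder, and I handed the job in at about 11.5 s of the 43 s. No verdict comes back, so this rests on my own last checks.

**What I did:**
- I gripped the blue fuse slightly towards its clip half and carried it over with an 11.5° slope.
- I pushed its low end into the brass plate, which gave about 12 mm while the centre was still at about 46 mm.
- I then levelled and pressed it until it stopped at 28 N, let go and moved the arm away.

**What the last checks showed:**
- **Level and height:** the fuse's top is at 43–45 mm along its whole length in the top view (45 mm is a perfect fit). The scene view read 44.5–46 mm, apart from one thin reading of 42.5 mm at the clip end.
- **Along the holder:** the centre is at about +2 to +3 mm, within the limits.
- **Angle:** within 1° of the holder's axis.
- **Red fuse:** still in its saddle in the final picture. The gripper was open and touching nothing.

**What disagreed:** the sideways position came out at about +2 mm from the top view and +4.5 mm from the scene view, against a 4 mm limit. I put this down to calibration (good to about 2 mm) and my holder estimate, because the fuse visibly sits between the two jaws.

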